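Clear a coating tumbler and turn its bowl by hand

TASK

The coating tumbler on the bench is about to be tested, but someone has left a shaker in its tilted bowl. Lift the shaker out and stand it gently upright on the empty sheet pan without dropping it; then, with the bowl empty, turn the bowl slowly by hand through one full turn, either way round, to feel that it runs free, and leave it at rest. Do not knock or shift the other things on the bench.

Things in the scene. Friction and masses are not known exactly. Their poses are not given: they have to be found in the camera images.
- tumbler: Grey countertop machine fixed to the bench: a low housing (215 mm wide, 185 mm high at its back) behind and under an open steel bowl. Origin on the bench straight below the centre of the bowl's mouth. Own z up; own x level, from the mouth towards the housing; own y to the left of x. The bowl is part of a sphere of inner radius 150 mm about the point (-25, 0, 255) mm in this frame.
- mouth (a point): Centre of the bowl's mouth, 225 mm above the bench, axes as the tumbler's. The bowl turns about an axis through it, leaning 40 degrees from vertical to own -x: direction out of the mouth (-0.643, 0, 0.766), uphill in the mouth's plane (0.766, 0, 0.643). Mouth 290 mm across, rolled rim 10 mm thick; bowl 111 mm deep. Top of the rim 323 mm, its low lip 127 mm above the bench.
- bowl (a joint): Angle of the bowl about its leaning axis, rad, growing anticlockwise as seen looking into the mouth; no stops; one full turn = 6.28. Starts between -0.5 and 0.5. A stiff bearing (0.35 N m of friction, so 3 to 4 N at a rib) holds it where it is left.
- rib_a (a point): Middle of the inner edge of one of two opposite plain steel ribs on the bowl's inner wall, 90 mm from the axis, 24 mm inside the mouth's plane; on the own +y side at joint 0. A rib is a flat plate in a plane through the axis, 6 mm thick, from the wall to 90 mm from the axis, from 8 to 40 mm inside the mouth. A fingertip 105 mm from the axis and 33 mm inside the mouth clears the wall and pushes it round.
- rib_b (a point): The same point on the other rib (own -y side of the tumbler at joint value 0).
- shaker_mid (a point): Centre of the shaker in the bowl: aluminium dredging shaker with a steel domed, pierced lid, round, 54 mm across (lid 56 mm), 90 mm tall, 0.15 to 0.3 kg; point on its axis, 45 mm above its base; own z towards its lid. It stands freely at the lowest part of the bowl, nearly upright; its base is about 107 mm above the bench.
- sheet_pan: Empty shallow aluminium sheet pan fixed on the bench, 326 mm along its own x by 238 mm along its own y, rim 26 mm high, floor 3 mm thick. Origin at the centre of its underside on the bench.
- spare_shaker: Bystander: an identical shaker that stands on the bench off to the side; origin at the centre of its base.
- pot: Bystander: open steel pot, 150 mm across and 120 mm tall; origin at the centre of its base.
- tape_roll: Bystander: roll of brown tape lying flat, 108 mm across, 48 mm tall; origin at the centre of its base.
- screwdriver: Bystander: black-handled screwdriver, 200 mm long and 26 mm thick, lying on the bench; origin half-way along, at its underside.
Things that resemble listed ones, but are neither listed nor needed, are in the scene too. Leave any green look-alike of the part that bears shaker_mid alone.

How it is judged:
On the way, in this order (a step that is already met when the one before it is completed fails the run):
1. the shaker stands upright on the sheet pan, let go and at rest, the bowl not yet turned by more than about a quarter turn (x of shaker_mid in the frame of sheet_pan between -0.14 and 0.14 m and y of shaker_mid in the frame of sheet_pan between -0.1 and 0.1 m and z of shaker_mid in the frame of sheet_pan below 0.054 m and angle between shaker_mid's own z axis and vertical below 0.12 rad and linear speed of shaker below 0.05 m/s and contact force between the fingers and shaker below 0.1 N and value of joint bowl between -2 and 2 rad), for 0.2 s.
2. after that, the empty bowl has been turned through a full turn, either way: its ribs come back to within 15 degrees of where they began (distance of rib_a from where it was at the start of the episode below 0.024 m and (value of joint bowl above 4.5 rad or value of joint bowl below -4.5 rad)).
At the end, for the whole second after the job is handed in: The shaker stands upright (within 7 degrees) and still on the floor of the sheet pan, and the bowl, turned a full turn or more (to within 15 degrees) since then, is at rest; where it stops does not matter (x of shaker_mid in the frame of sheet_pan between -0.14 and 0.14 m and y of shaker_mid in the frame of sheet_pan between -0.1 and 0.1 m and z of shaker_mid in the frame of sheet_pan below 0.054 m and angle between shaker_mid's own z axis and vertical below 0.12 rad and linear speed of shaker below 0.05 m/s and (value of joint bowl above 5.3 rad or value of joint bowl below -5.3 rad) and velocity of joint bowl between -0.05 and 0.05 rad/s); the robot touches nothing.
It fails at once if the shaker is dropped (moves faster than 0.6 m/s while not held, a fall of about 18 mm) (linear speed of shaker above 0.6 m/s and contact force between the fingers and shaker below 0.01 N).
It fails at once if the bowl is spun faster than 3 rad/s (a turn in two seconds) (velocity of joint bowl above 3 rad/s or velocity of joint bowl below -3 rad/s).
It fails at once if the spare shaker, pot, tape roll or screwdriver is shifted by more than 30 mm (distance of any of spare_shaker, pot, tape_roll, screwdriver from where it was at the start of the episode above 0.03 m).
It also fails if it takes over 70 s, if anything falls off the work surface, if the arm or the gripper's body presses on something with over 40 N, if the wrist force passes 120 N, or if a joint passes its speed limit or range.

ROBOT

A 6-joint arm with a two-finger parallel gripper is mounted at the origin on the work surface. World frame = base frame: x ahead of the robot, y to its left, z up, the work surface at z = 0. Lengths are in m, angles in rad, forces in N, time in s.
With the tool pointing down it reaches from about 0.25 to 0.725 m from the base axis. Payload 4 kg.
Tool frame: the origin (TCP) lies between the finger pads; the fingertips stand 8 mm ahead of it and the grasp point (between the pads) lies 11 mm behind it; z points along the fingers, y is the direction in which the jaws open and shut (so a half turn about z gives the same grasp; the last joint's range is limited). The gripper opens to 85 mm and grips with 20 to 120 N. Pads are 22 mm wide; open, the fingers measure 114 mm over their backs; the gripper's body (76 mm by 85 mm) begins 54 mm behind the grasp point. The pads swing forward as they close: fully open they stand 13 mm farther back than shut.
Start: joints at [-1.341, 0.241, 0.005, 1.335, 0, 1.571], TCP at [0.114, -0.487, 0.239] pointing down, gripper open.
Joint ranges: [-2.72, 2.72], [-1.05, 1.87], [-1.09, 1.28], [-1.99, 2.15], [-1.42, 1.44], [-3.14, 3.14]. Speed limits (rad/s): [2.79, 2.79, 3.14, 3.14, 3.14, 3.14].

INTERFACE

Orientations are given as a unit quaternion [x, y, z, w].
In Python, from workcell import * gives the robot as it stands.
- The arm moves only by the tool send_rows, never from a script. Its argument "increments" is a list that holds one entry, the list of rows, each a list of 6 numbers: the shift along the tool's x, y, z in units of 50 mm (1.0 is 50 mm), then the turn, a rotation vector about the tool's x, y, z in units of 10 degrees (1.0 is 10 degrees). In form: [[[x, y, z, ax, ay, az], ...]]. A call has 1 to 8 rows; each row shifts and turns the commanded pose from where the row before left it, along the tool's axes as they then stand; what a row does not reach is not made up. A row lasts 1/8 s, in which the tool goes at most 62.5 mm and 10.7 degrees, less where a joint would pass 70% of its speed; a pose out of reach is approached as far as the arm can. A call with a number of a shift or a turn outside -1 to 1 is refused whole. A call with a gripper value outside its range is refused whole. "grip" is the closure, from 0 (fully open) to 1 (shut), set as the call begins (left out, the last holds). The fingers move at their own pace and stop on an object; the grip force is fixed at half the most. Time passes only in rows, so rows that do not move let the fingers close. It gives the time, the measured TCP pose, the force and the opening at its end, in the units of the state.
- get_obs(): the state, without advancing time (a new reading comes with each control period).
- camera(name): name is "scene" or "top" or "wrist"; returns a dict with "color" (480x640x3 uint8, red, green, blue), "z_map" (480x640 float32, m along the optical axis (not along the pixel's ray), 0 where there is no reading), "intrinsics" (3x3 intrinsics, pixels), "dist" ([k1, k2, p1, p2, k3] as OpenCV has them; the pictures are not rectified), "pose" (4x4, takes a point from camera to world coordinates); the wrist camera has in their place "mount" (4x4, takes a point from camera to tool coordinates, whose origin is the TCP and whose axes are the flange's). Camera axes: x right, y down, z forward; pixel columns grow to the right and rows downward; lengths in m; the calibration is good to about 2 mm. A picture is of the moment at which its call begins: read the wrist's pose just before it.
- job_done(): hands the job in, once; it reports no verdict.
The state is a dict: "clock": time; "joint_pos": joint angles; "joint_vel": joint speeds; "tau": joint torques, N m; "eef_pos": TCP position; "tool_rot": TCP orientation; "ft_force": force on the tool from outside, world axes, zero at the start; "ft_torque": the same for the moment, N m; "grip_width": finger opening in m.
Only numpy, scipy, OpenCV 4.12 (cv2) and the standard library are available. Lean on these libraries where they do the work, as an engineer would, in place of code of your own. Each camera call takes 0.05 s, during which the arm holds its last target.

## Working session

There is one attempt and no reset: what is moved stays moved. The work goes in short steps, Python scripts to look and compute and a tool call to move; the robot and the scene stay as the last step left them, time stands still between calls to the robot, and variables do not carry over. Pictures are saved under pics/ and viewed, and the job is handed in when it is done.

Besides the shell and the picture viewer there is one more tool, called after "Request:" as name(argument=value, ...), one argument or row to a line, values as JSON. send_rows: Moves the arm, as the interface text tells. Its arguments: {"type":"object","properties":{"increments":{"type":"array"},"grip":{"type":"number"}},"required":["increments"]}

```bash
ls; mkdir -p pics
python3 - <<'E'
from workcell import *
import cv2
print(get_obs())
for n in ["scene","top","wrist"]:
    c=camera(n); cv2.imwrite(f"pics/{n}0.png",c["color"][:,:,::-1])
    print(n,c["intrinsics"].tolist(),c["dist"],c.get("pose",c.get("mount")).round(4).tolist())
E
```

```text
pics
{'clock': 0.0, 'joint_pos': array([-1.34101952e+00,  2.41418255e-01,  3.73123941e-03,  1.33519189e+00,
        3.90864037e-06,  1.57080649e+00]), 'joint_vel': array([-9.96791181e-04, -5.77744865e-05,  1.35231534e-03,  1.20102152e-03,
        6.60142182e-04, -7.27477901e-04]), 'tau': array([ 6.01226329e-04, -3.72315645e+01,  2.52408993e+01,  1.69684767e-02,
        2.04757534e-04, -2.67848399e-06]), 'eef_pos': array([ 0.11374249, -0.48626525,  0.23841298]), 'tool_rot': array([ 9.93407627e-01,  1.14630718e-01, -1.17432959e-04, -1.03464876e-03]), 'ft_force': array([-0.2060322 , -0.36784377,  1.12297926]), 'ft_torque': array([-0.0351335 , -0.01300365, -0.0282879 ]), 'grip_width': 0.08535781519199573}
scene [[452.639983167309, 0.0, 323.9865107670226], [0.0, 452.639983167309, 237.95802437640418], [0.0, 0.0, 1.0]] [-0.05630362  0.          0.          0.          0.        ] [[0.8718, 0.3776, -0.312, 0.9399], [0.4898, -0.6617, 0.5677, -0.8577], [0.0078, -0.6477, -0.7618, 1.2778], [0.0, 0.0, 0.0, 1.0]]
top [[580.1655322987899, 0.0, 316.7317592281881], [0.0, 580.1655322987899, 245.7382570485904], [0.0, 0.0, 1.0]] [0.0475283 0.        0.        0.        0.       ] [[-0.0444, -0.9751, 0.2174, 0.1855], [-0.999, 0.0442, -0.0058, -0.0077], [-0.0039, -0.2174, -0.9761, 1.5505], [0.0, 0.0, 0.0, 1.0]]
wrist [[386.6157871234604, 0.0, 320.31798881558274], [0.0, 386.6157871234604, 232.9117295810782], [0.0, 0.0, 1.0]] [-0.07341929  0.          0.          0.          0.        ] [[0.0, -0.964, -0.2661, 0.0667], [1.0, 0.0001, -0.0002, 0.0009], [0.0002, -0.2661, 0.964, -0.1342], [0.0, 0.0, 0.0, 1.0]]
```

View pics/scene0.png

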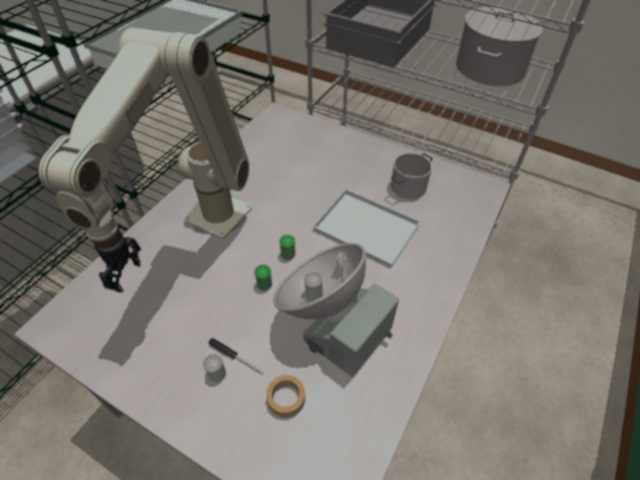

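View pics/top0.png

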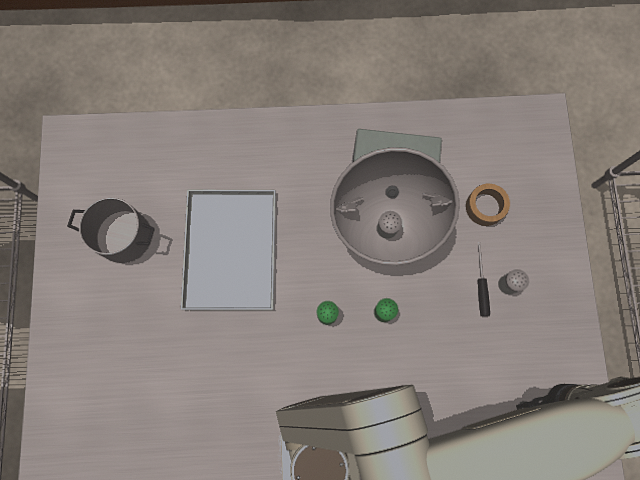

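The scene view shows the bowl shaker at about (313,285), and the top view shows it at (390,223). Things that could be taken for it, in top-view pixels:
- Green look-alikes at (327,312) and (387,309).
- The spare shaker on the bench at (516,281).

I choose the grey one inside the bowl at (390,223). Next I'll measure it and check it in a crop.

```bash
cat > h.py <<'E'
from workcell import *
import cv2, numpy as np
from scipy.spatial.transform import Rotation as R
def cloud(name):
    o=get_obs(); c=camera(name)
    K=c["intrinsics"]; z=c["z_map"].astype(float)
    v,u=np.mgrid[0:480,0:640]
    p=cv2.undistortPoints(np.stack([u,v],-1).reshape(-1,1,2).astype(float),K,c["dist"]).reshape(480,640,2)
    P=np.dstack([p*z[...,None],z])
    if "pose" in c: T=c["pose"]
    else:
        T=np.eye(4);T[:3,:3]=R.from_quat(o["tool_rot"]).as_matrix();T[:3,3]=o["eef_pos"];T=T@c["mount"]
    W=P@T[:3,:3].T+T[:3,3]; W[z==0]=np.nan
    return c["color"],W,T,K,c["dist"]
def tool():
    o=get_obs(); return o, np.array(o["eef_pos"]), R.from_quat(o["tool_rot"]).as_matrix()
E
python3 - <<'E'
from h import *
np.set_printoptions(precision=4,suppress=True)
im,W,T,K,d=cloud("top")
np.save("top0.npy",W)
for n,(u,v) in dict(sh=(390,223),spare=(516,281),g1=(327,312),g2=(387,309),bench=(300,300),pan=(230,250),rimtop=(395,150),rimlow=(385,262),riml=(333,208),rimr=(457,208),hous=(400,145),ribL=(350,207),ribR=(437,204),hub=(392,192),hTL=(357,130),hTR=(440,138)).items(): print(n,W[v,u], np.nanmax(W[v-3:v+4,u-3:u+4,2]))
crop=im[120:330,300:560]; cv2.imwrite("pics/crop0.png",cv2.resize(crop,(780,630))[:600,:,::-1])
# pan
m=(W[...,2]>0.012)&(W[...,2]<0.04)
m[:, :170]=0;m[:,290:]=0
p=W[m][:,:2]; r=cv2.minAreaRect(p.astype(np.float32)); print("pan",r,cv2.boxPoints(r))
# spare/shaker tops
for n,(a,b,cc,dd,lo,hi) in dict(shk=(205,240,375,405,.17,.24),spare=(265,300,500,530,.07,.1)).items():
    q=W[a:b,cc:dd].reshape(-1,3);q=q[(q[:,2]>lo)&(q[:,2]<hi)];print(n,len(q),q.mean(0),q.min(0),q.max(0),cv2.minEnclosingCircle(q[:,:2].astype(np.float32)))
E
```

```text
sh [ 0.5348 -0.1944  0.1979] 0.2044176267765121
spare [ 0.3967 -0.5152  0.0907] 0.09441071252172639
g1 [ 0.3388 -0.0346  0.094 ] 0.09533044946454994
g2 [ 0.3404 -0.186   0.0869] 0.09680504485474462
bench [ 0.3842  0.0345 -0.0018] 0.005932721248516293
pan [0.5271 0.2186 0.0116] 0.011641692143276483
rimtop [ 0.6716 -0.2006  0.3211] 0.32699213532114935
rimlow [ 0.4516 -0.1834  0.1363] 0.13878357622677884
riml [ 0.5722 -0.0585  0.2199] 0.22945077127177926
rimr [ 0.5519 -0.3463  0.2436] 0.2483717873500786
hous [ 0.7385 -0.2355  0.184 ] 0.3258928807641721
ribL [ 0.579  -0.1005  0.1987] 0.2116904027429729
ribR [ 0.5678 -0.304   0.2295] 0.23598601631845617
hub [ 0.6281 -0.212   0.1482] 0.15868462523933768
hTL [ 0.7854 -0.1308  0.18  ] 0.18767281895802812
hTR [ 0.7523 -0.3367  0.1837] 0.18783665695561114
pan ((0.4268260598182678, 0.20861297845840454), (0.2772177755832672, 0.9725796580314636), 89.88655853271484) [[-0.0597  0.071 ]
 [ 0.9128  0.069 ]
 [ 0.9134  0.3463]
 [-0.0592  0.3482]]
shk 423 [ 0.5396 -0.1948  0.1902] [ 0.5142 -0.2236  0.1717] [ 0.5701 -0.1681  0.2044] ((0.542290985584259, -0.19556288421154022), 0.02863004058599472)
spare 417 [ 0.4004 -0.5205  0.0845] [ 0.3723 -0.5517  0.0707] [ 0.4296 -0.494   0.0954] ((0.40158793330192566, -0.5234283804893494), 0.029949169605970383)
```

View pics/crop0.png

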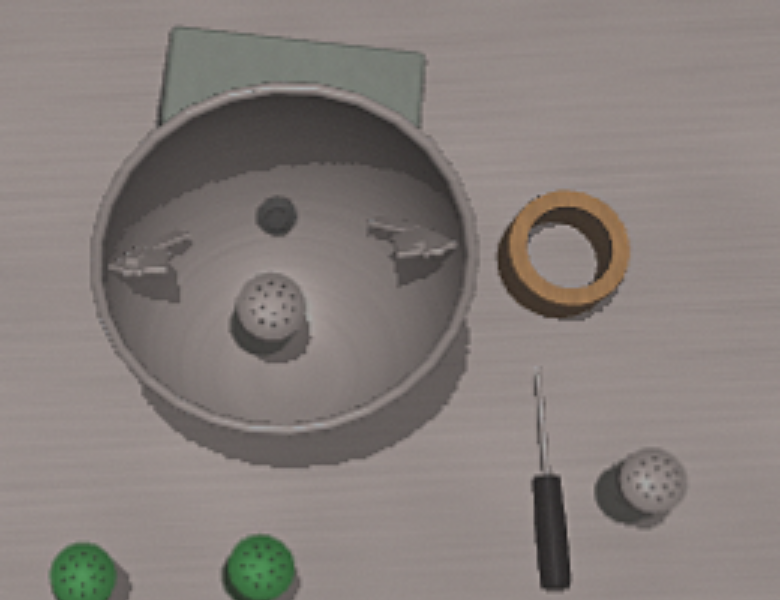

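Run:
```python
from h import *
from scipy.optimize import least_squares
np.set_printoptions(precision=4,suppress=True)
W=np.load("top0.npy")
im=camera("top")["color"]
v,u=np.mgrid[0:480,0:640]
e=((u-394)/52)**2+((v-205)/48)**2<1
e&=~((abs(u-390)<22)&(abs(v-225)<25)); e&=~((abs(v-208)<22)&(abs(u-394)>22)); e&=~((abs(u-392)<12)&(abs(v-192)<12))
p=W[e];p=p[~np.isnan(p).any(1)]
f=lambda c:np.linalg.norm(p-c[:3],axis=1)-0.15
s=least_squares(f,[.54,-.2,.255],loss="soft_l1",f_scale=.003);print("sphere",s.x,np.median(abs(s.fun)))
# fit mouth plane via rim
r=np.linalg.norm(W-s.x,axis=2); m=(abs(r-.153)<.012)&(W[...,2]>.12)
for yaw in np.radians([-15,-12,-9,-6,-3,0]):
    n=np.array([-.643*np.cos(yaw),-.643*np.sin(yaw),.766]); hgt=(W-s.x)@n
    print(np.degrees(yaw), np.nanpercentile(hgt[m],[90,95,98,99.5]))
# housing top
h=(abs(W[...,2]-.185)<.006)&(W[...,0]>.64)&(v<165); h=cv2.morphologyEx(h.astype(np.uint8),cv2.MORPH_OPEN,np.ones((3,3)))
n,l,st,ce=cv2.connectedComponentsWithStats(h);i=1+np.argmax(st[1:,4]);q=W[l==i]
print("housing",len(q));rr=cv2.minAreaRect(q[:,:2].astype(np.float32));print(rr,cv2.boxPoints(rr))
# pan by colour edge
hsv=cv2.cvtColor(im,cv2.COLOR_RGB2HSV); print(hsv[250,230],hsv[250,300])
m=(np.abs(im.astype(int)-im[250,230]).sum(2)<60).astype(np.uint8);m=cv2.morphologyEx(m,cv2.MORPH_OPEN,np.ones((3,3)))
n,l,st,ce=cv2.connectedComponentsWithStats(m);i=l[250,230];print(st[i]);q=W[l==i];q=q[~np.isnan(q).any(1)];print(np.median(q[:,2]))
rr=cv2.minAreaRect(q[:,:2].astype(np.float32));print(rr,cv2.boxPoints(rr))
# ribs points: inside the sphere by >8mm
for nm,mm in dict(L=(u<372),R=(u>415)).items():
    k=(((u-394)/58)**2+((v-205)/54)**2<1)&mm&(r<.135)&(abs(v-205)<25)
    q=W[k];print(nm,len(q),q.mean(0),(q-s.x)[:4])
```

```text
sphere [ 0.5381 -0.1967  0.2547] 0.001528184863915344
-14.999999999999998 [-0.0377 -0.0301 -0.0265 -0.0235]
-12.000000000000002 [-0.0364 -0.033  -0.0303 -0.0277]
-9.0 [-0.0362 -0.0337 -0.0318 -0.0298]
-6.000000000000001 [-0.0366 -0.0324 -0.0292 -0.0265]
-3.0000000000000004 [-0.0372 -0.0295 -0.0252 -0.0219]
0.0 [-0.0365 -0.0264 -0.0208 -0.0173]
housing 1427
((0.7412726879119873, -0.23086807131767273), (0.2150883972644806, 0.07755167037248611), 85.1037368774414) [[ 0.6935 -0.3347]
 [ 0.7707 -0.3413]
 [ 0.7891 -0.127 ]
 [ 0.7118 -0.1204]]
[116  11 168] [  9  23 156]
[ 186  195   87  112 9188]
0.0028015351220997964
((0.5315796136856079, 0.2200939655303955), (0.22537781298160553, 0.31300288438796997), 87.281494140625) [[0.3699 0.115 ]
 [0.6826 0.1001]
 [0.6932 0.3252]
 [0.3806 0.3401]]
L 108 [ 0.5802 -0.0995  0.1965] [[ 0.0735  0.065  -0.0923]
 [ 0.0684  0.0759 -0.0824]
 [ 0.0675  0.0756 -0.0882]
 [ 0.0675  0.073  -0.0886]]
R 130 [ 0.5789 -0.3051  0.2195] [[ 0.0695 -0.0903 -0.0697]
 [ 0.0696 -0.0843 -0.0773]
 [ 0.0685 -0.0886 -0.0744]
 [ 0.0676 -0.0905 -0.0718]]
```

Request:
send_rows(
  increments=[
    [[0.4, -0.2, -0.4, 0, 0, 0], [0.8, -0.3, -0.4, 0, 0, 0], [0.8, -0.3, -0.4, 0, 0, 0], [0.8, -0.3, -0.3, 0, 0, 0], [0.8, -0.3, -0.3, 0, 0, 0], [0.8, -0.3, -0.2, 0, 0, 0], [0.8, -0.3, -0.2, 0, 0, 0], [0.8, -0.3, -0.2, 0, 0, 0]],
  ],
  grip=0,
)

```text
clock: 1.25
eef_pos: [0.3808, -0.3056, 0.3596]
tool_rot: [0.993, 0.115, -0.0, 0.0]
ft_force: [-0.5, -0.9, 0.2]
grip_width: 0.0855
```

Request:
send_rows(
  increments=[
    [[0.8, -0.3, -0.2, 0, 0, 0], [0.8, -0.3, -0.1, 0, 0, 0], [0.8, -0.3, -0.1, 0, 0, -0.8], [0.4, -0.2, 0, 0, 0, -1], [0, 0, 0, 0, 0, -1], [0, 0, 0, 0, 0, -1], [0, 0, 0, 0, 0, -1], [0, 0, 0, 0, 0, -1]],
  ],
)

```text
clock: 2.25
eef_pos: [0.5014, -0.2187, 0.3791]
tool_rot: [0.812, 0.584, -0.0, -0.0]
ft_force: [0.3, 1.2, -0.2]
grip_width: 0.0854
```

Request:
send_rows(
  increments=[
    [[0, 0, 0, 0, 0, -1], [0, 0, 0, 0, 0, 0]],
  ],
)

```text
clock: 2.5
eef_pos: [0.5014, -0.2188, 0.3791]
tool_rot: [0.76, 0.65, -0.0, -0.0]
ft_force: [-0.8, 0.7, 1.0]
grip_width: 0.0852
```

```bash
cat >> h.py <<'E'
def goto(pos,yawx=None):
    o,p,Rm=tool(); d=Rm.T@(np.array(pos)-p)/0.05
    print("clock",o["clock"],"pos",p.round(4),"x",Rm[:,0].round(3),"z",Rm[:,2].round(3),"w",round(o["grip_width"],4),"F",o["ft_force"].round(1)); print("tool units",d.round(2)); 
    if yawx is not None:
        z=np.array([0,0,-1.]);x=np.array([np.cos(yawx),np.sin(yawx),0]);D=np.stack([x,np.cross(z,x),z],1)
        print("rot",(np.degrees(R.from_matrix(Rm.T@D).as_rotvec())/10).round(2))
E
python3 - <<'E'
from h import *
goto([.541,-.196,.145],np.radians(81))
print(get_obs()["joint_pos"].round(3))
im,W,T,K,d=cloud("wrist"); np.save("w1.npy",W); cv2.imwrite("pics/w1.png",im[:,:,::-1])
E
```

```text
clock 2.5 pos [ 0.5014 -0.2188  0.3791] x [0.156 0.988 0.   ] z [-0.  0. -1.] w 0.0852 F [-0.8  0.7  1. ]
tool units [0.57 0.71 4.68]
rot [-0. -0.  0.]
[-0.412  0.335  0.492  1.729  0.     1.315]
```

View pics/w1.png

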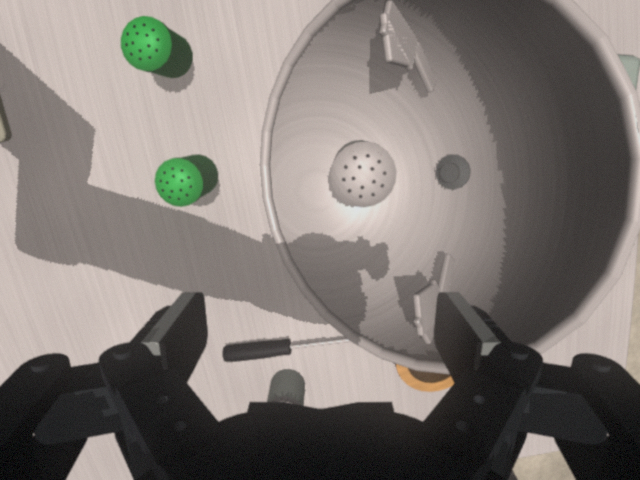

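The wrist view shows the grey pierced lid at (362,174) and the hub at (453,172), with the ribs near (395,45) and (432,295). The green look-alikes at (147,44) and (180,182) are clearly outside the bowl.

Run:
```python
from h import *
np.set_printoptions(precision=4,suppress=True)
W=np.load("w1.npy")
q=W[135:215,320:405].reshape(-1,3);q=q[q[:,2]>.172]
print(len(q),q.mean(0),q.max(0),cv2.minEnclosingCircle(q[:,:2].astype(np.float32)))
b=W[150:240,325:400].reshape(-1,3);
# ribs in tumbler mouth frame
y=np.radians(-9);M=np.array([.563,-.2005,.225]);ex=np.array([np.cos(y),np.sin(y),0]);ey=np.array([-np.sin(y),np.cos(y),0]);
n=-.643*ex+.766*np.array([0,0,1]);up=.766*ex+.643*np.array([0,0,1])
D=W-M; A=np.dstack([D@ey,D@up,D@n]); r=np.hypot(A[...,0],A[...,1])
wall=np.sqrt(np.maximum(.15**2-(A[...,2]-.039)**2,0))
k=(r<wall-.012)&(r>.088)&(A[...,2]<-.006)&(A[...,2]>-.042)
for s in (1,-1):
    m=k&(A[...,0]*s>0.05); print(s,m.sum(),np.median(np.degrees(np.arctan2(-s*A[...,1],s*A[...,0]))[m]),np.percentile(np.degrees(np.arctan2(-s*A[...,1],s*A[...,0]))[m],[5,95]),np.median(A[m],0))
# rim check
rm=(A[...,2]>-.004)&(A[...,2]<.008)&(r<.17)&(r>.13); 
c,_,_=cv2.fitEllipse(A[rm][:,:2].astype(np.float32)); print(rm.sum(),c,np.median(r[rm]))
```

```text
3350 [ 0.5407 -0.1964  0.1909] [ 0.5685 -0.1702  0.1981] ((0.5416160821914673, -0.19787590205669403), 0.02812347188591957)
1 1270 10.092354772520716 [ 9.6892 12.1899] [ 0.1033 -0.0187 -0.0187]
-1 947 11.799818719824298 [ 9.5507 12.1845] [-0.1031  0.0213 -0.0175]
13439 (-0.001670559635385871, 0.0005130618810653687) 0.14440024160489032
```

Request:
send_rows(
  increments=[
    [[0.28, 0.36, 0, 0, 0, 0], [0.27, 0.35, 0, 0, 0, 0], [0, 0, 0.6, 0, 0, 0], [0, 0, 0.8, 0, 0, 0], [0, 0, 0.8, 0, 0, 0], [0, 0, 0.4, 0, 0, 0], [0, 0, 0, 0, 0, 0]],
  ],
)

```text
clock: 3.42
eef_pos: [0.5396, -0.1967, 0.2473]
tool_rot: [0.76, 0.65, -0.001, -0.002]
ft_force: [-0.1, 0.3, 0.9]
grip_width: 0.0854
```

Run:
```python
from h import *
goto([.541,-.197,.146],np.radians(81))
im,W,T,K,d=cloud("wrist"); cv2.imwrite("pics/w2.png",im[:,:,::-1])
q=W.reshape(-1,3); q=q[(q[:,2]>.172)&(q[:,2]<.2)&(np.hypot(q[:,0]-.541,q[:,1]+.197)<.034)]
print(len(q),q.mean(0),q.max(0),cv2.minEnclosingCircle(q[:,:2].astype(np.float32)))
```

```text
clock 3.425 pos [ 0.5396 -0.1967  0.2473] x [0.155 0.988 0.001] z [-0.004  0.002 -1.   ] w 0.0854 F [-0.1  0.3  0.9]
tool units [-0.    0.04  2.03]
rot [-0.03 -0.01  0.01]
8237 [ 0.54216369 -0.19380047  0.19067826] [ 0.56954715 -0.16952312  0.19763005] ((0.5414853692054749, -0.19783341884613037), 0.02863808535039425)
```

View pics/w2.png

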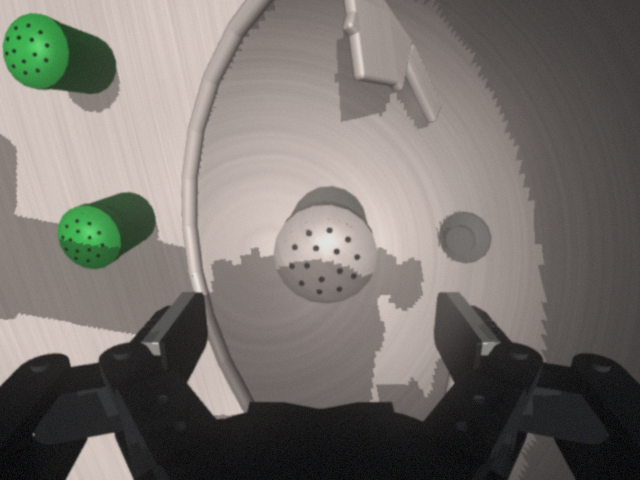

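The lid at (325,252) sits midway between the fingers, so the jaws are centred. I'll descend and close.

Request:
send_rows(
  increments=[
    [[0, 0.03, 0.3, 0, 0, 0], [0, 0, 0.4, 0, 0, 0], [0, 0, 0.4, 0, 0, 0], [0, 0, 0.4, 0, 0, 0], [0, 0, 0.3, 0, 0, 0], [0, 0, 0.2, 0, 0, 0], [0, 0, 0, 0, 0, 0], [0, 0, 0, 0, 0, 0]],
  ],
)

```text
clock: 4.47
eef_pos: [0.5428, -0.1975, 0.15]
tool_rot: [0.759, 0.651, 0.0, 0.001]
ft_force: [0.3, -0.9, 0.0]
grip_width: 0.0848
```

Request:
send_rows(
  increments=[
    [[0, 0, 0, 0, 0, 0], [0, 0, 0, 0, 0, 0], [0, 0, 0, 0, 0, 0], [0, 0, 0, 0, 0, 0], [0, 0, 0, 0, 0, 0], [0, 0, 0, 0, 0, 0]],
  ],
  grip=1,
)

```text
clock: 5.22
eef_pos: [0.5428, -0.1975, 0.1503]
tool_rot: [0.759, 0.651, 0.001, 0.001]
ft_force: [-0.4, 0.6, 5.8]
grip_width: 0.0546
```

Request:
send_rows(
  increments=[
    [[0, 0, -0.1, 0, 0, 0], [0, 0, -0.2, 0, 0, 0], [0, 0, -0.4, 0, 0, 0], [0, 0, -0.5, 0, 0, 0], [0, 0, -0.6, 0, 0, 0], [0, 0, -0.6, 0, 0, 0], [0, 0, -0.6, 0, 0, 0], [0, 0, -0.6, 0, 0, 0]],
  ],
)

```text
clock: 6.22
eef_pos: [0.5419, -0.1972, 0.3302]
tool_rot: [0.759, 0.651, -0.0, -0.0]
ft_force: [1.1, -0.3, -2.5]
grip_width: 0.0548
```

Run:
```python
from h import *
goto([.532,.21,.33],np.radians(81))
print(get_obs()["joint_pos"].round(3))
im,W,T,K,d=cloud("scene"); cv2.imwrite("pics/s3.png",im[:,:,::-1])
im,W,T,K,d=cloud("wrist"); cv2.imwrite("pics/w3.png",im[:,:,::-1])
```

```text
clock 6.225 pos [ 0.5419 -0.1972  0.3302] x [0.154 0.988 0.   ] z [-0.001  0.    -1.   ] w 0.0548 F [ 1.1 -0.3 -2.5]
tool units [ 8.02 -1.45  0.01]
rot [-0.01 -0.    0.02]
[-0.349  0.388  0.444  1.627 -0.     1.376]
```

View pics/s3.png

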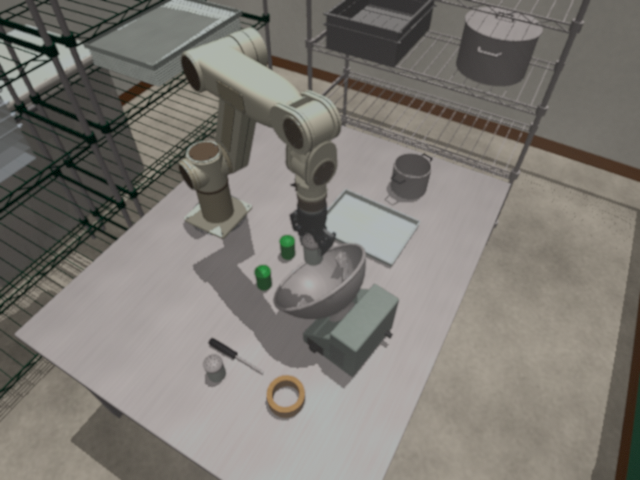

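View pics/w3.png

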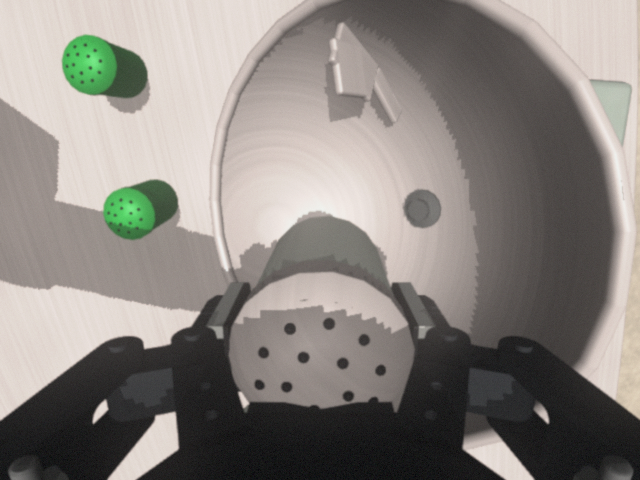

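Request:
send_rows(
  increments=[
    [[0.3, 0, -0.2, 0, 0, 0], [0.6, -0.1, -0.2, 0, 0, 0], [0.9, -0.15, 0, 0, 0, 0], [0.9, -0.2, 0, 0, 0, 0], [0.9, -0.2, 0, 0, 0, 0], [0.9, -0.2, 0, 0, 0, 0], [0.9, -0.2, 0, 0, 0, 0], [0.9, -0.2, 0, 0, 0, 0]],
  ],
)

```text
clock: 7.32
eef_pos: [0.5276, 0.1258, 0.3479]
tool_rot: [0.759, 0.651, -0.001, -0.001]
ft_force: [0.2, -0.1, -3.1]
grip_width: 0.0546
```

Request:
send_rows(
  increments=[
    [[0.9, -0.2, 0, 0, 0, 0], [0.5, -0.1, 0, 0, 0, 0], [0.3, -0.1, 0, 0, 0, 0], [0, 0, 0.5, 0, 0, 0], [0, 0, 0.8, 0, 0, 0], [0, 0, 0.8, 0, 0, 0], [0, 0, 0.8, 0, 0, 0], [0, 0, 0.6, 0, 0, 0]],
  ],
)

```text
clock: 8.32
eef_pos: [0.5206, 0.2098, 0.1717]
tool_rot: [0.76, 0.65, -0.002, -0.001]
ft_force: [0.1, 0.2, -1.4]
grip_width: 0.0544
```

Request:
send_rows(
  increments=[
    [[0, 0, 0.5, 0, 0, 0], [0, 0, 0.5, 0, 0, 0], [0, 0, 0.3, 0, 0, 0], [0, 0, 0.2, 0, 0, 0], [0, 0, 0.1, 0, 0, 0], [0, 0, 0, 0, 0, 0], [0, 0, 0, 0, 0, 0]],
  ],
)

```text
clock: 9.2
eef_pos: [0.5227, 0.2108, 0.0951]
tool_rot: [0.759, 0.651, 0.001, 0.0]
ft_force: [0.0, -0.5, -2.7]
grip_width: 0.0548
```

Run:
```python
from h import *
goto([.532,.21,.047],np.radians(81))
im,W,T,K,d=cloud("scene"); cv2.imwrite("pics/s4.png",cv2.resize(im[150:330,280:480],(800,600)[:2])[:,:,::-1])
```

```text
clock 9.2 pos [0.5227 0.2108 0.0951] x [0.154 0.988 0.001] z [ 0.001  0.001 -1.   ] w 0.0548 F [ 0.  -0.5 -2.7]
tool units [0.01 0.18 0.96]
rot [ 0.01 -0.    0.02]
```

View pics/s4.png

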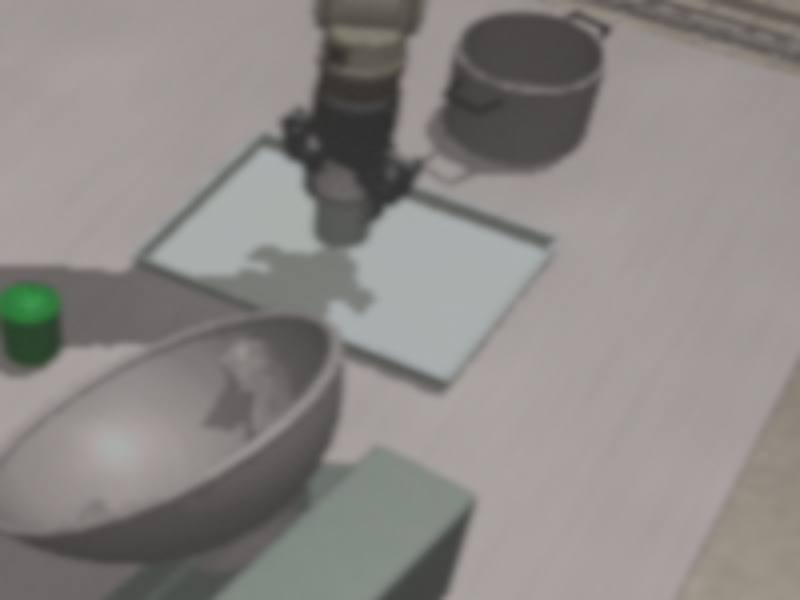

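The crop shows the shaker upright in the gripper over the pan at about (343,205), with clear space around it. I'll lower gently until it touches.

Request:
send_rows(
  increments=[
    [[0, 0, 0.2, 0, 0, 0], [0, 0, 0.25, 0, 0, 0], [0, 0, 0.2, 0, 0, 0], [0, 0, 0.12, 0, 0, 0], [0, 0, 0.05, 0, 0, 0], [0, 0, 0, 0, 0, 0], [0, 0, 0, 0, 0, 0]],
  ],
)

```text
clock: 10.12
eef_pos: [0.5225, 0.2107, 0.0537]
tool_rot: [0.759, 0.651, 0.0, 0.0]
ft_force: [0.6, -0.9, -2.5]
grip_width: 0.0547
```

Request:
send_rows(
  increments=[
    [[0, 0, 0.03, 0, 0, 0], [0, 0, 0.03, 0, 0, 0], [0, 0, 0, 0, 0, 0], [0, 0, 0, 0, 0, 0]],
  ],
)

```text
clock: 10.62
eef_pos: [0.5222, 0.2106, 0.0503]
tool_rot: [0.759, 0.651, 0.0, -0.0]
ft_force: [-0.0, 0.6, -2.5]
grip_width: 0.0546
```

Request:
send_rows(
  increments=[
    [[0, 0, 0.03, 0, 0, 0], [0, 0, 0.03, 0, 0, 0], [0, 0, 0, 0, 0, 0], [0, 0, 0, 0, 0, 0]],
  ],
)

```text
clock: 11.12
eef_pos: [0.5223, 0.2107, 0.0479]
tool_rot: [0.759, 0.651, 0.0, 0.0]
ft_force: [-0.7, -0.8, 5.2]
grip_width: 0.0544
```

Contact force has appeared, going from -2.5 N to +5.2 N. I'll release now.

Request:
send_rows(
  increments=[
    [[0, 0, 0, 0, 0, 0], [0, 0, 0, 0, 0, 0], [0, 0, 0, 0, 0, 0], [0, 0, 0, 0, 0, 0], [0, 0, 0, 0, 0, 0], [0, 0, 0, 0, 0, 0]],
  ],
  grip=0,
)

```text
clock: 11.88
eef_pos: [0.5221, 0.2106, 0.0473]
tool_rot: [0.759, 0.651, -0.0, 0.0]
ft_force: [-0.3, 0.1, 0.4]
grip_width: 0.0854
```

Request:
send_rows(
  increments=[
    [[0, 0, -0.2, 0, 0, 0], [0, 0, -0.4, 0, 0, 0], [0, 0, -0.6, 0, 0, 0], [0, 0, -0.8, 0, 0, 0], [0, 0, -0.8, 0, 0, 0], [0, 0, -0.8, 0, 0, 0], [0, 0, -0.8, 0, 0, 0], [0, 0, -0.8, 0, 0, 0]],
  ],
)

```text
clock: 12.88
eef_pos: [0.5219, 0.2105, 0.3097]
tool_rot: [0.759, 0.651, 0.001, 0.0]
ft_force: [1.2, 0.2, -0.2]
grip_width: 0.0853
```

Run:
```python
from h import *
goto([.54,0,.4],np.radians(81))
im,W,T,K,d=cloud("wrist"); cv2.imwrite("pics/w5.png",im[:,:,::-1])
im,W,T,K,d=cloud("scene"); cv2.imwrite("pics/s5.png",cv2.resize(im[150:330,280:480],(800,600)[:2])[:,:,::-1])
```

```text
clock 12.875 pos [0.5219 0.2105 0.3097] x [0.154 0.988 0.001] z [ 0.001  0.    -1.   ] w 0.0853 F [ 1.2  0.2 -0.2]
tool units [-4.1   1.01 -1.81]
rot [ 0.01 -0.    0.02]
```

View pics/w5.png

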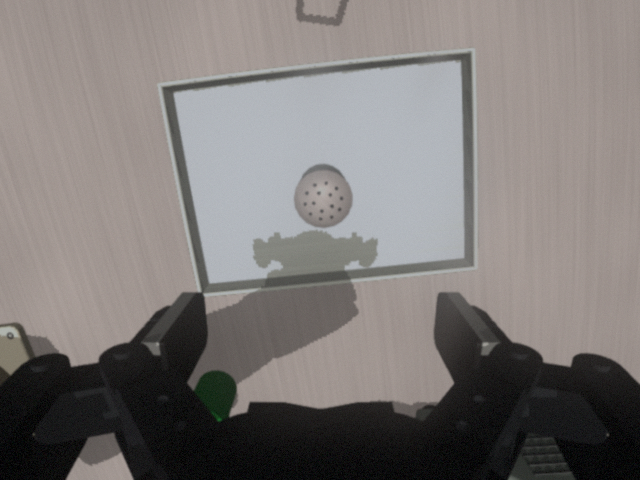

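View pics/s5.png

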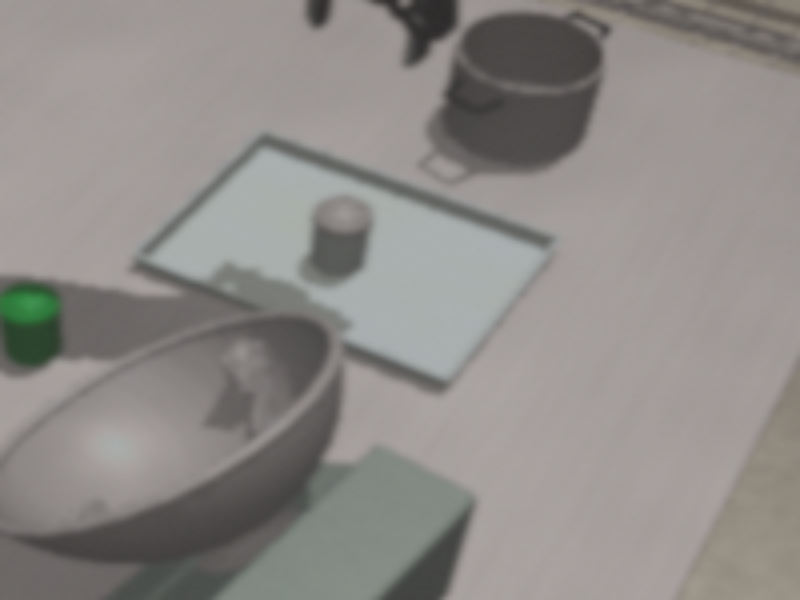

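The shaker stands free in the pan at wrist pixel (323,197). The bowl is empty. Next comes the turn: I'll close the gripper and tilt the tool along the bowl axis.

Request:
send_rows(
  increments=[
    [[-0.2, 0, -0.4, 0, 0, 0], [-0.4, 0, -0.4, -0.6, 0, 0], [-0.4, 0, -0.4, -0.8, 0, 0], [-0.4, 0, 0, -0.8, 0, 0], [-0.4, 0, 0, -0.8, 0, 0], [-0.4, 0, 0, -0.6, 0, 0], [-0.4, 0, 0, -0.4, 0, 0], [0, 0, 0, 0, 0, 0]],
  ],
  grip=1,
)

```text
clock: 13.98
eef_pos: [0.4979, 0.0813, 0.366]
tool_rot: [0.714, 0.611, 0.222, 0.259]
ft_force: [0.3, 0.3, -0.5]
grip_width: -0.0004
```

```bash
cat >> h.py <<'E'
yw=np.radians(-9);M=np.array([.563,-.2005,.225]);ex=np.array([np.cos(yw),np.sin(yw),0]);ey=np.array([-np.sin(yw),np.cos(yw),0])
nn=-.643*ex+.766*np.array([0,0,1]);up=.766*ex+.643*np.array([0,0,1])
Rt=np.stack([ey,up,-nn],1)
def bowl(th=None,depth=-.022,r=.105):
    o,p,Rm=tool(); a=Rt.T@(p-M); print("clock",o["clock"],"bowlframe mm",(a*1000).round(1),"theta",round(np.degrees(np.arctan2(-a[1],a[0])),1),"r",round(1000*np.hypot(a[0],a[1]),1),"j",o["joint_pos"].round(2),"F",o["ft_force"].round(1),"w",o["grip_width"].round(3))
    print("rot left",(np.degrees(R.from_matrix(Rm.T@Rt).as_rotvec())/10).round(2))
    if th is not None:
        t=np.radians(th); b=np.array([r*np.cos(t),-r*np.sin(t),-depth]); print("to go",(b-a)/0.05)
E
python3 - <<'E'
from h import *
np.set_printoptions(precision=2,suppress=True)
bowl(-16,.06); bowl(-16,-.022)
E
```

```text
Traceback (most recent call last):
  File "h.py", line 27, in bowl
    o,p,Rm=tool(); a=Rt.T@(p-M); print("clock",o["clock"],"bowlframe mm",(a*1000).round(1),"theta",round(np.degrees(np.arctan2(-a[1],a[0])),1),"r",round(1000*np.hypot(a[0],a[1]),1),"j",o["joint_pos"].round(2),"F",o["ft_force"].round(1),"w",o["grip_width"].round(3))
                                                                                                                                                                                                                                                ^^^^^^^^^^^^^^^^^^^^^
AttributeError: 'float' object has no attribute 'round'
```

```bash
sed -i 's/,"w",o\["grip_width"\].round(3)//' h.py
python3 - <<'E'
from h import *
np.set_printoptions(precision=2,suppress=True)
bowl(-16,.06); bowl(-16,-.022)
E
```

```text
clock 13.975 bowlframe mm [ 268.1    7.6 -177.7] theta -1.6 r 268.2 j [ 0.34 -0.24 -0.38  0.8  -0.31  1.97] F [ 0.3  0.3 -0.5]
rot left [-0.01 -0.01  0.01]
to go [-3.34  0.43  2.35]
clock 13.975 bowlframe mm [ 268.1    7.6 -177.7] theta -1.6 r 268.2 j [ 0.34 -0.24 -0.38  0.8  -0.31  1.97] F [ 0.3  0.3 -0.5]
rot left [-0.01 -0.01  0.01]
to go [-3.34  0.43  3.99]
```

Request:
send_rows(
  increments=[
    [[-0.4, 0.1, 0, 0, 0, 0], [-0.8, 0.1, 0.2, 0, 0, 0], [-0.8, 0.1, 0.4, 0, 0, 0], [-0.8, 0.1, 0.6, 0, 0, 0], [-0.4, 0, 0.6, 0, 0, 0], [-0.1, 0, 0.4, 0, 0, 0], [0, 0, 0.2, 0, 0, 0], [0, 0, 0, 0, 0, 0]],
  ],
)

```text
clock: 14.98
eef_pos: [0.5666, -0.0944, 0.2876]
tool_rot: [0.714, 0.612, 0.222, 0.259]
ft_force: [-1.0, 0.4, -0.0]
grip_width: 0.0
```

Run:
```python
from h import *
np.set_printoptions(precision=2,suppress=True)
bowl(-16,-.022)
im,W,T,K,d=cloud("wrist"); cv2.imwrite("pics/w6.png",im[:,:,::-1])
```

```text
clock 14.975 bowlframe mm [105.4  30.3 -56.4] theta -16.0 r 109.7 j [-0.17 -0.09 -0.48  0.49  0.01  1.56] F [-1.   0.4 -0. ]
rot left [-0.01 -0.01  0.01]
to go [-0.09 -0.03  1.57]
```

View pics/w6.png

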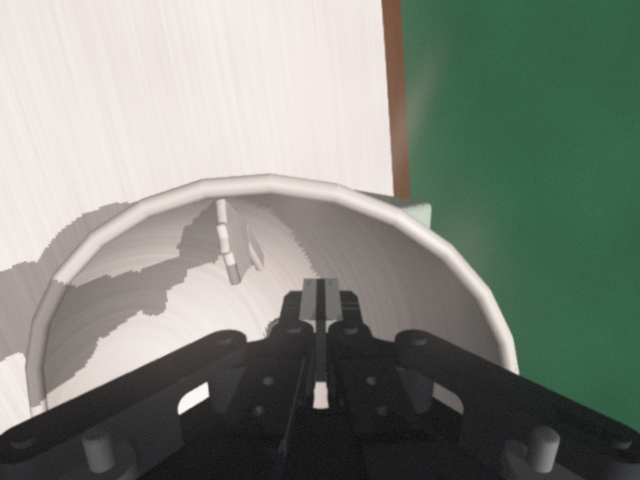

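The view shows the closed fingertips at (320,300) over the empty bowl, uphill of rib_a at (230,240). I'll check the knuckle clearance from the depth map, because the knuckles spread along the tool's y axis.

Run:
```python
from h import *
np.set_printoptions(precision=1,suppress=True)
im,W,T,K,d=cloud("wrist")
o,p,Rm=tool(); L=(W-p)@Rm*1000
for (u,v) in [(320,285),(303,300),(340,300),(290,310),(235,335),(225,340),(160,365),(60,410),(20,440),(410,340),(350,295)]: print((u,v),L[v,u])
m=(im.sum(2)<200)&(L[...,2]<20)&(L[...,2]>-150)
for z in range(-130,20,10):
    k=m&(L[...,2]>=z)&(L[...,2]<z+10)
    if k.sum()>5: print(z,k.sum(),"x",np.percentile(L[k][:,0],[1,99]),"y",np.percentile(L[k][:,1],[1,99]))
```

```text
(320, 285) [10.3 -0.9 -3.1]
(303, 300) [ 10.   -6.6 -15. ]
(340, 300) [ 10.1   5.9 -15.3]
(290, 310) [  6.  -11.1 -14.5]
(235, 335) [ 11.  -24.2 -39.8]
(225, 340) [ 12.2 -25.8 -44.4]
(160, 365) [ 11.3 -39.3 -54.8]
(60, 410) [ 10.7 -54.6 -70.8]
(20, 440) [ 12.9 -55.  -81.8]
(410, 340) [ 12.  23. -44.]
(350, 295) [ 6.3 10.2 -3.1]
-100 2285 x [17.1 19.7] y [-19.4  18.1]
-90 15255 x [ 3.5 19.2] y [-58.   56.2]
-80 19270 x [ 1.4 16.6] y [-58.1  57.4]
-70 15200 x [-6.9 16.5] y [-51.6  51. ]
-60 6751 x [-9.3 16.3] y [-44.5  43.7]
-50 7929 x [-9.3 12.5] y [-36.6  36.2]
-40 2189 x [-8.8 12.8] y [-21.2  25.7]
-30 764 x [-11.4  10.4] y [-13.3  11.9]
-20 532 x [ 5.2 10.4] y [-13.5  12.3]
-10 347 x [ 5.4 10.4] y [-12.4  12.3]
0 27 x [ 5.6 10.4] y [-1.6 10.4]
```

Request:
send_rows(
  increments=[
    [[-0.05, 0, 0.3, 0, 0, 0], [-0.04, -0.03, 0.4, 0, 0, 0], [0, 0, 0.4, 0, 0, 0], [0, 0, 0.3, 0, 0, 0], [0, 0, 0.17, 0, 0, 0], [0, 0, 0, 0, 0, 0]],
  ],
)

```text
clock: 15.82
eef_pos: [0.6142, -0.1067, 0.2263]
tool_rot: [0.714, 0.611, 0.222, 0.259]
ft_force: [0.1, 0.6, -0.3]
grip_width: -0.0001
```

Run:
```python
from h import *
np.set_printoptions(precision=2,suppress=True)
bowl(-16,-.022)
```

```text
clock 15.825 bowlframe mm [100.6  28.3  22. ] theta -15.7 r 104.5 j [-0.18  0.07 -0.5   0.31  0.02  1.55] F [ 0.1  0.6 -0.3]
rot left [-0.01 -0.01  0.01]
to go [ 0.01  0.01 -0.  ]
```

Run:
```python
import numpy as np
for k in range(-16,380,5):
    t=np.radians(k+2.5); print(k,round(-.1833*np.sin(t),2),round(-.1833*np.cos(t),2),end=' | ')
    if (k+16)%40==35: print()
```

```text
-16 0.04 -0.18 | -11 0.03 -0.18 | -6 0.01 -0.18 | -1 -0.0 -0.18 | 4 -0.02 -0.18 | 9 -0.04 -0.18 | 14 -0.05 -0.18 | 19 -0.07 -0.17 | 
24 -0.08 -0.16 | 29 -0.1 -0.16 | 34 -0.11 -0.15 | 39 -0.12 -0.14 | 44 -0.13 -0.13 | 49 -0.14 -0.11 | 54 -0.15 -0.1 | 59 -0.16 -0.09 | 
64 -0.17 -0.07 | 69 -0.17 -0.06 | 74 -0.18 -0.04 | 79 -0.18 -0.03 | 84 -0.18 -0.01 | 89 -0.18 0.0 | 94 -0.18 0.02 | 99 -0.18 0.04 | 
104 -0.18 0.05 | 109 -0.17 0.07 | 114 -0.16 0.08 | 119 -0.16 0.1 | 124 -0.15 0.11 | 129 -0.14 0.12 | 134 -0.13 0.13 | 139 -0.11 0.14 | 
144 -0.1 0.15 | 149 -0.09 0.16 | 154 -0.07 0.17 | 159 -0.06 0.17 | 164 -0.04 0.18 | 169 -0.03 0.18 | 174 -0.01 0.18 | 179 0.0 0.18 | 
184 0.02 0.18 | 189 0.04 0.18 | 194 0.05 0.18 | 199 0.07 0.17 | 204 0.08 0.16 | 209 0.1 0.16 | 214 0.11 0.15 | 219 0.12 0.14 | 
224 0.13 0.13 | 229 0.14 0.11 | 234 0.15 0.1 | 239 0.16 0.09 | 244 0.17 0.07 | 249 0.17 0.06 | 254 0.18 0.04 | 259 0.18 0.03 | 
264 0.18 0.01 | 269 0.18 -0.0 | 274 0.18 -0.02 | 279 0.18 -0.04 | 284 0.18 -0.05 | 289 0.17 -0.07 | 294 0.16 -0.08 | 299 0.16 -0.1 | 
304 0.15 -0.11 | 309 0.14 -0.12 | 314 0.13 -0.13 | 319 0.11 -0.14 | 324 0.1 -0.15 | 329 0.09 -0.16 | 334 0.07 -0.17 | 339 0.06 -0.17 | 
344 0.04 -0.18 | 349 0.03 -0.18 | 354 0.01 -0.18 | 359 -0.0 -0.18 | 364 -0.02 -0.18 | 369 -0.04 -0.18 | 374 -0.05 -0.18 | 379 -0.07 -0.17 |
```

Request:
send_rows(
  increments=[
    [[0.04, -0.18, 0, 0, 0, 0], [0.03, -0.18, 0, 0, 0, 0], [0.01, -0.18, 0, 0, 0, 0], [0, -0.18, 0, 0, 0, 0], [-0.02, -0.18, 0, 0, 0, 0], [-0.04, -0.18, 0, 0, 0, 0], [-0.05, -0.18, 0, 0, 0, 0], [-0.07, -0.17, 0, 0, 0, 0]],
  ],
)

```text
clock: 16.82
eef_pos: [0.5591, -0.1034, 0.1811]
tool_rot: [0.713, 0.611, 0.223, 0.26]
ft_force: [3.5, -0.9, 3.5]
grip_width: -0.0
```

Run:
```python
from h import *
np.set_printoptions(precision=2,suppress=True)
bowl(24,-.022)
im,W,T,K,d=cloud("wrist"); cv2.imwrite("pics/w7.png",im[:,:,::-1])
```

```text
clock 16.825 bowlframe mm [ 95.3 -42.8  21.3] theta 24.2 r 104.5 j [-0.2   0.02 -0.69  0.16  0.03  1.54] F [ 3.5 -0.9  3.5]
rot left [ 0.   -0.01  0.01]
to go [0.01 0.   0.01]
```

View pics/w7.png

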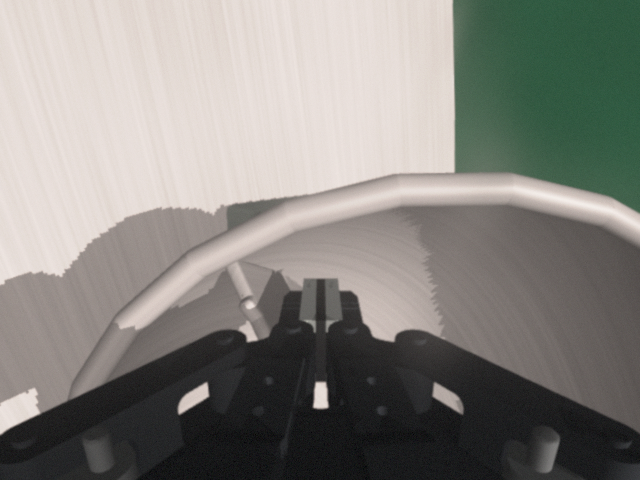

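The rib at (250,300) is now against the finger and turning, with about 5 N of push. The radius is holding at 104.5 mm, so I'll continue.

Request:
send_rows(
  increments=[
    [[-0.08, -0.16, 0, 0, 0, 0], [-0.1, -0.16, 0, 0, 0, 0], [-0.11, -0.15, 0, 0, 0, 0], [-0.12, -0.14, 0, 0, 0, 0], [-0.13, -0.13, 0, 0, 0, 0], [-0.14, -0.11, 0, 0, 0, 0], [-0.15, -0.1, 0, 0, 0, 0], [-0.16, -0.09, 0, 0, 0, 0]],
  ],
)

```text
clock: 17.88
eef_pos: [0.5119, -0.1463, 0.1472]
tool_rot: [0.714, 0.611, 0.223, 0.259]
ft_force: [3.7, 2.4, 2.1]
grip_width: 0.0002
```

Run:
```python
from h import *
np.set_printoptions(precision=2,suppress=True)
bowl(64,-.022)
```

```text
clock 17.875 bowlframe mm [ 45.5 -95.2  21.6] theta 64.4 r 105.5 j [-0.35  0.02 -0.81  0.06  0.12  1.42] F [3.7 2.4 2.1]
rot left [-0.   -0.02  0.01]
to go [0.01 0.02 0.01]
```

Request:
send_rows(
  increments=[
    [[-0.17, -0.06, 0, 0, 0, 0], [-0.17, -0.05, 0, 0, 0, 0], [-0.18, -0.04, 0, 0, 0, 0], [-0.18, -0.03, 0, 0, 0, 0], [-0.18, -0.01, 0, 0, 0, 0], [-0.18, 0, 0, 0, 0, 0], [-0.18, 0.02, 0, 0, 0, 0], [-0.18, 0.04, 0, 0, 0, 0]],
  ],
)

```text
clock: 18.88
eef_pos: [0.4959, -0.2157, 0.1429]
tool_rot: [0.714, 0.611, 0.222, 0.259]
ft_force: [1.2, 4.5, -0.0]
grip_width: -0.0002
```

Run:
```python
from h import *
np.set_printoptions(precision=2,suppress=True)
bowl(104,-.022)
```

```text
clock 18.875 bowlframe mm [ -25.5 -101.8   21.8] theta 104.1 r 104.9 j [-0.54  0.06 -0.77  0.08  0.25  1.27] F [ 1.2  4.5 -0. ]
rot left [-0.01 -0.01  0.01]
to go [ 0. -0.  0.]
```

Limits are fine and the path is on the circle. Continuing.

Request:
send_rows(
  increments=[
    [[-0.18, 0.05, 0, 0, 0, 0], [-0.17, 0.07, 0, 0, 0, 0], [-0.16, 0.08, 0, 0, 0, 0], [-0.16, 0.1, 0, 0, 0, 0], [-0.15, 0.11, 0, 0, 0, 0], [-0.14, 0.12, 0, 0, 0, 0], [-0.13, 0.13, 0, 0, 0, 0], [-0.11, 0.14, 0, 0, 0, 0]],
  ],
)

```text
clock: 19.88
eef_pos: [0.5171, -0.2798, 0.1685]
tool_rot: [0.714, 0.611, 0.222, 0.259]
ft_force: [-0.6, 4.7, -2.7]
grip_width: -0.0003
```

Request:
send_rows(
  increments=[
    [[-0.1, 0.15, 0, 0, 0, 0], [-0.09, 0.16, 0, 0, 0, 0], [-0.07, 0.17, 0, 0, 0, 0], [-0.06, 0.17, 0, 0, 0, 0], [-0.04, 0.18, 0, 0, 0, 0], [-0.03, 0.18, 0, 0, 0, 0], [-0.01, 0.18, 0, 0, 0, 0], [0, 0.18, 0, 0, 0, 0]],
  ],
)

```text
clock: 20.88
eef_pos: [0.5665, -0.3075, 0.2132]
tool_rot: [0.714, 0.611, 0.222, 0.26]
ft_force: [-3.6, 2.6, -3.1]
grip_width: 0.0002
```

Run:
```python
from h import *
np.set_printoptions(precision=2,suppress=True)
bowl(184,-.022)
im,W,T,K,d=cloud("wrist"); cv2.imwrite("pics/w8.png",im[:,:,::-1])
```

```text
clock 20.875 bowlframe mm [-105.2    7.9   22. ] theta -175.7 r 105.5 j [-0.63  0.16 -0.42  0.35  0.3   1.19] F [-3.6  2.6 -3.1]
rot left [-0.01 -0.01  0.01]
to go [ 0.01 -0.01 -0.  ]
```

View pics/w8.png

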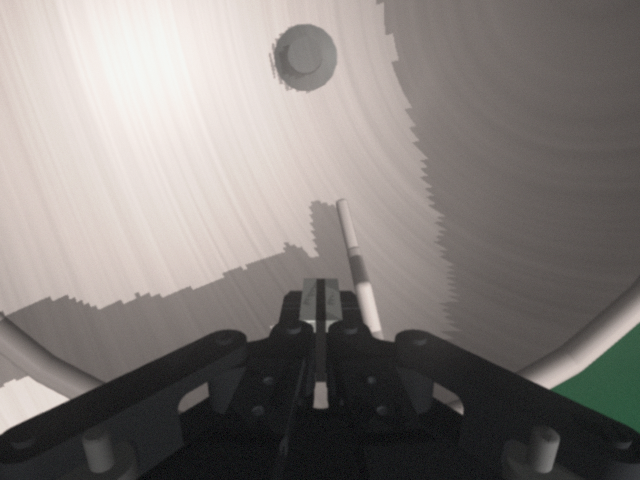

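The rib at (358,270) is riding ahead of the finger at the halfway point.

Request:
send_rows(
  increments=[
    [[0.02, 0.18, 0, 0, 0, 0], [0.04, 0.18, 0, 0, 0, 0], [0.05, 0.18, 0, 0, 0, 0], [0.07, 0.17, 0, 0, 0, 0], [0.08, 0.16, 0, 0, 0, 0], [0.1, 0.16, 0, 0, 0, 0], [0.11, 0.15, 0, 0, 0, 0], [0.12, 0.14, 0, 0, 0, 0]],
  ],
)

```text
clock: 21.92
eef_pos: [0.6214, -0.2859, 0.2562]
tool_rot: [0.714, 0.611, 0.222, 0.26]
ft_force: [-2.9, -1.2, -3.7]
grip_width: -0.0002
```

Request:
send_rows(
  increments=[
    [[0.13, 0.13, 0, 0, 0, 0], [0.14, 0.11, 0, 0, 0, 0], [0.15, 0.1, 0, 0, 0, 0], [0.16, 0.09, 0, 0, 0, 0], [0.17, 0.07, 0, 0, 0, 0], [0.17, 0.06, 0, 0, 0, 0], [0.18, 0.04, 0, 0, 0, 0], [0.18, 0.03, 0, 0, 0, 0]],
  ],
)

```text
clock: 22.92
eef_pos: [0.6548, -0.2262, 0.2764]
tool_rot: [0.714, 0.611, 0.223, 0.26]
ft_force: [-2.8, -3.4, -1.6]
grip_width: 0.0
```

Run:
```python
from h import *
np.set_printoptions(precision=2,suppress=True)
bowl(264,-.022)
```

```text
clock 22.925 bowlframe mm [-11.  105.6  21.5] theta -95.9 r 106.2 j [-0.4   0.16 -0.24  0.48  0.16  1.38] F [-2.8 -3.4 -1.6]
rot left [ 0.   -0.01  0.01]
to go [-0.   -0.02  0.01]
```

Request:
send_rows(
  increments=[
    [[0.18, 0, 0, 0, 0, 0], [0.18, -0.01, 0, 0, 0, 0], [0.18, -0.02, 0, 0, 0, 0], [0.18, -0.04, 0, 0, 0, 0], [0.18, -0.05, 0, 0, 0, 0], [0.17, -0.07, 0, 0, 0, 0], [0.16, -0.08, 0, 0, 0, 0], [0.16, -0.1, 0, 0, 0, 0]],
  ],
)

```text
clock: 23.92
eef_pos: [0.6516, -0.1553, 0.2647]
tool_rot: [0.713, 0.611, 0.223, 0.261]
ft_force: [-0.1, -5.0, 0.7]
grip_width: -0.0001
```

Request:
send_rows(
  increments=[
    [[0.15, -0.11, 0, 0, 0, 0], [0.14, -0.12, 0, 0, 0, 0], [0.13, -0.13, 0, 0, 0, 0], [0.11, -0.14, 0, 0, 0, 0], [0.1, -0.15, 0, 0, 0, 0], [0.09, -0.16, 0, 0, 0, 0], [0.07, -0.17, 0, 0, 0, 0], [0.06, -0.17, 0, 0, 0, 0]],
  ],
)

```text
clock: 24.92
eef_pos: [0.614, -0.1063, 0.227]
tool_rot: [0.713, 0.611, 0.223, 0.26]
ft_force: [2.2, -3.8, 2.4]
grip_width: 0.0003
```

Request:
send_rows(
  increments=[
    [[0.04, -0.18, 0, 0, 0, 0], [0.03, -0.18, 0, 0, 0, 0], [0.01, -0.16, 0, 0, 0, 0], [0, -0.1, 0, 0, 0, 0], [0, -0.08, 0, 0, 0, 0], [0, 0, 0, 0, 0, 0]],
  ],
)

```text
clock: 25.68
eef_pos: [0.5876, -0.0984, 0.2038]
tool_rot: [0.714, 0.612, 0.222, 0.259]
ft_force: [1.2, -0.9, 1.4]
grip_width: 0.0006
```

Run:
```python
from h import *
np.set_printoptions(precision=2,suppress=True)
bowl(362,-.022)
im,W,T,K,d=cloud("wrist"); cv2.imwrite("pics/w9.png",im[:,:,::-1])
```

```text
clock 25.675 bowlframe mm [104.7  -7.3  21.6] theta 4.0 r 104.9 j [-0.17  0.04 -0.59  0.24  0.01  1.56] F [ 1.2 -0.9  1.4]
rot left [-0.01 -0.01  0.01]
to go [0.   0.07 0.01]
```

View pics/w9.png

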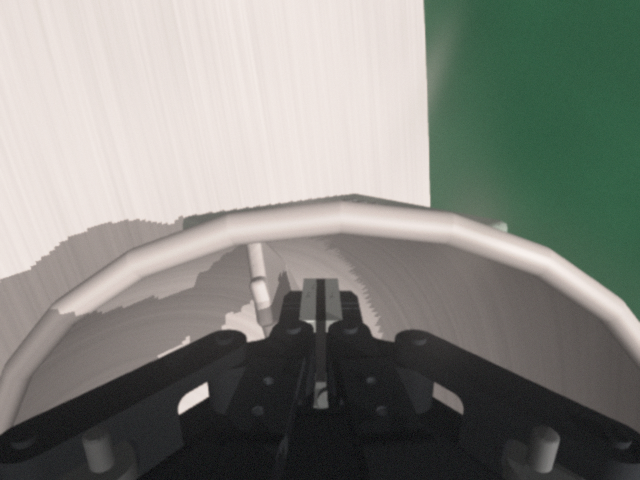

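The rib at (260,285) is back near its starting side. I'll back off, withdraw along the axis, and measure.

Request:
send_rows(
  increments=[
    [[0, 0.15, 0, 0, 0, 0], [0, 0.15, -0.1, 0, 0, 0], [0, 0, -0.4, 0, 0, 0], [0, 0, -0.7, 0, 0, 0], [0, 0, -0.8, 0, 0, 0], [0, 0, -0.8, 0, 0, 0], [-0.5, 0, -0.8, 0, 0, 0], [-0.8, 0, -0.5, 0, 0, 0]],
  ],
)

```text
clock: 26.72
eef_pos: [0.4588, -0.1437, 0.374]
tool_rot: [0.712, 0.612, 0.224, 0.261]
ft_force: [0.5, -1.1, -0.4]
grip_width: -0.0001
```

Request:
send_rows(
  increments=[
    [[-0.8, -0.3, -0.2, 0, 0, 0], [-0.5, -0.3, 0, 0, 0, 0], [0, 0, 0, 0, 0, 0], [0, 0, 0, 0, 0, 0]],
  ],
)

```text
clock: 27.22
eef_pos: [0.4207, -0.2039, 0.36]
tool_rot: [0.714, 0.611, 0.223, 0.26]
ft_force: [0.7, 0.4, 0.1]
grip_width: -0.0002
```

```bash
cat > chk.py <<'E'
from h import *
np.set_printoptions(precision=4,suppress=True)
bowl()
im,W,T,K,d=cloud("wrist"); cv2.imwrite("pics/w10.png",im[:,:,::-1])
def ang(W):
    D=W-M; A=np.dstack([D@ey,D@up,D@nn]); r=np.hypot(A[...,0],A[...,1])
    wall=np.sqrt(np.maximum(.15**2-(A[...,2]-.039)**2,0))
    k=(r<wall-.012)&(r>.088)&(A[...,2]<-.006)&(A[...,2]>-.042)
    for s in (1,-1):
        m=k&(A[...,0]*s>0.05)
        if m.sum(): print(s,m.sum(),np.median(np.degrees(np.arctan2(-s*A[...,1],s*A[...,0]))[m]))
ang(W)
im,W,T,K,d=cloud("top"); cv2.imwrite("pics/t10.png",im[:,:,::-1]); ang(W)
# compare with the start
W0=np.load("top0.npy")
q=W.reshape(-1,3);q=q[(q[:,2]>.06)&(q[:,2]<.12)&(np.hypot(q[:,0]-.522,q[:,1]-.2105)<.06)]
if len(q): print("shaker",len(q),q.mean(0),q.max(0),cv2.minEnclosingCircle(q[:,:2].astype(np.float32)))
E
python3 chk.py
```

```text
clock 27.225 bowlframe mm [ -25.6  -20.5 -193.5] theta 141.4 r 32.8 j [-0.64 -0.33 -0.45  0.81  0.31  1.18] F [0.7 0.4 0.1]
rot left [ 0.   -0.01  0.01]
1 387 14.238131882795606
-1 290 12.648693146719523
1 101 12.21261160313089
-1 102 14.429824135384141
shaker 382 [0.522  0.2092 0.0868] [0.5528 0.2373 0.1011] ((0.5247799754142761, 0.21011199057102203), 0.028628801926970482)
```

View pics/w10.png

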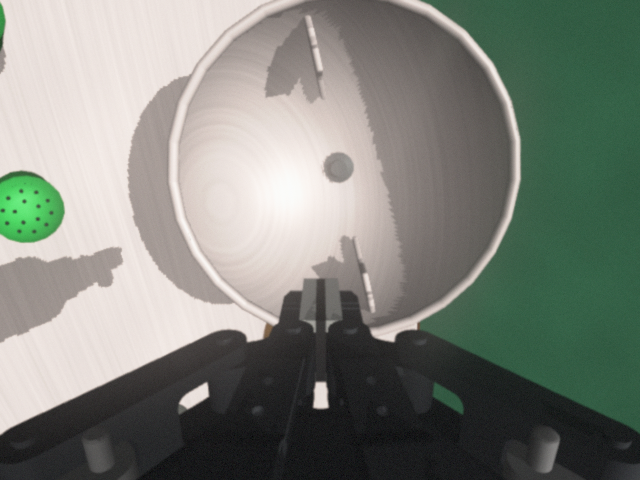

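View pics/t10.png

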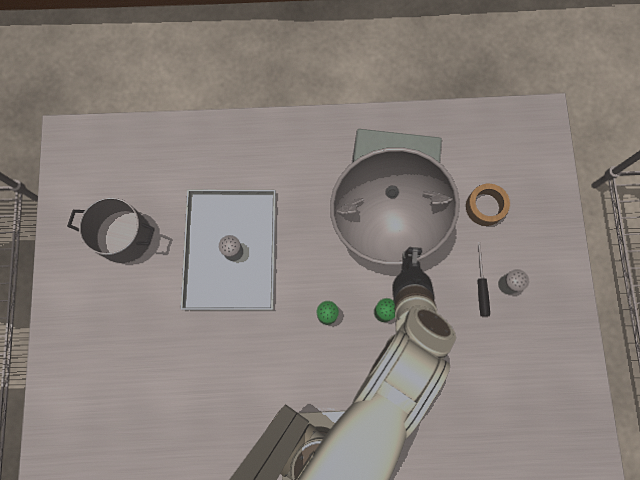

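The top view shows the shaker standing in the pan at (230,246) and the bowl empty. The ribs are back within about 2–3° of where they began, and the bystanders are at their starting pixels. Nothing is touching the arm, so I'm handing in.

```bash
python3 -c "
from workcell import *
print(job_done())"
```

```text
the job is handed in; nothing more can be done
None
```

The job is handed in at about 27 s of the 70 s allowed; no verdict was reported.

- **Shaker:** I lifted it out of the bowl, lowered it until it touched the pan floor, and let go. The last top view shows it standing upright near the middle of the pan, at about (0.52, 0.21) m, with its lid at the right height.
- **Bowl:** I pushed rib_a round one full positive turn with the closed fingertips, at about 0.7 rad/s and 4–6 N. I then backed off and pulled clear. The rib angle measured about 11° at the start and 12–14° at the end, so the bowl stopped within about 3° of a full turn. It was resting with nothing touching it.
- **Bystanders:** the spare shaker, pot, tape roll and screwdriver show at the same pixels in the top view as before, and the green look-alikes were not touched.
- **Checks that differed:** no check failed. The housing outline gave a tumbler heading of −5°, while the rim and hub gave about −9°. I used −9°, and the push stayed on its circle to within about 1 mm.

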